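# Lift the loaded block out of the dry-bath heater and hold it level

### The arm

A 7-joint arm with a two-finger parallel gripper is mounted at the origin on the work surface. World frame = base frame: x ahead of the robot, y to its left, z up, the work surface at z = 0. Lengths are in m, angles in rad, forces in N, time in s.
With the tool pointing down it reaches from about 0.4 to 0.85 m from the base axis. Payload 10.4 kg.
Tool frame: the origin (TCP) lies between the finger pads; the fingertips stand 17 mm ahead of it and the grasp point (between the pads) lies 2 mm behind it; z points along the fingers, y is the line along which they close (so a half turn about z gives the same grasp; the last joint's range is limited). The gripper opens to 85 mm and grips with 20 to 120 N. Pads are 22 mm wide; open, the fingers measure 114 mm over their backs; the gripper's body (76 mm by 85 mm) begins 54 mm behind the grasp point. The pads swing forward as they close: fully open they stand 13 mm farther back than shut.
Start: joints at [1.255, 0.332, -0.065, 1.46, 0.022, 1.35, -0.088], TCP at [0.18, -0.598, 0.248] pointing down, gripper open.
Joint ranges: [-2.6, 2.6], [-0.5, 2.12], [-1.47, 1.34], [0.16, 2.42], [-1.27, 4.41], [0.06, 2.06], [-2.6, 2.6]. Speed limits (rad/s): [2.22, 2.22, 2.79, 2.79, 3.14, 3.14, 3.14].

### API

Orientations are given as a unit quaternion [x, y, z, w].
In Python, from workcell import readout, imaging, manip gives the robot as it stands. The module is installed in compiled form; this text tells all that it offers.
- The arm moves only by the shell command python3 -m crank 'ROWS' [OPENING] [FORCE]. ROWS is JSON, a list of rows, each a list of 4 numbers: the shift along the tool's x, y, z as a fraction of full scale, then the turn about the tool's z as a fraction of full scale. In form: [[x, y, z, yaw], ...]. A call has 1 to 5 rows; each row is the pose to reach, as a shift and turn from the pose commanded when the call began, along the tool's axes at that moment; what a row does not reach only later rows make up. Full scale, the value 1, is 400 mm for a shift and 60 degrees for a turn. A row lasts 1/12 s, in which the tool goes at most 41.7 mm and 7.16 degrees, less where a joint would pass 70% of its speed; a pose out of reach is approached as far as the arm can. A call with a number of a shift or a turn outside -1 to 1 is refused whole. A call with a gripper value outside its range is refused whole. OPENING is the gripper command: -1 is shut, 1 is fully open, values between are in proportion, set as the call begins (- or left out, the last holds). The fingers move at their own pace and stop on an object; FORCE is the grip in N (left out, the last holds). Time passes only in rows, so rows that repeat a pose let the fingers close. It gives the time, the measured TCP pose, the force, the opening and the grip force at its end, in the units of the state.
- readout.get_obs(): the state, without advancing time (a new reading comes with each control period).
- imaging.camera(name): name is "scene" or "top" or "wrist"; returns a dict with "color" (384x512x3 uint8, red, green, blue), "fx", "fy", "cx", "cy" (pixels), "rvec" (rotation vector, rad) and "tvec" (3), from world to camera coordinates, as OpenCV has them. Camera axes: x right, y down, z forward; pixel columns grow to the right and rows downward; lengths in m; the calibration is good to about 2 mm. The wrist camera is an equidistant fisheye: a pixel r from the principal point sees the ray r / f radians off the axis. A picture is of the moment at which its call begins. There is no depth.
- manip.hand_in(): hands the job in; it is judged then, once.
The state is a dict: "clock": time; "joint_pos": joint angles; "joint_velocities": joint speeds; "tau": joint torques, N m; "position": TCP position; "ee_rot": TCP orientation; "ft_force": force on the tool from outside, world axes, zero at the start; "torque": the same for the moment, N m; "grip_width": opening from 0.0 (shut) to 1.0 (fully open); "grasp_force": force on a finger pad.
Only numpy, scipy, OpenCV 4.12 (cv2) and the standard library are available. Lean on these libraries where they do the work, as an engineer would, in place of code of your own. Each camera call takes 0.05 s, during which the arm holds its last target. There are 200 camera calls.

### The job

The well under the vials has to be wiped out: take the aluminium block that carries the blue-capped vials by its black T-handle, lift it straight up out of the heater and hold it over the middle of the black heat-proof pad, level and still, with at least 5 cm of air between the block and the pad. Keep it level all the way, with every vial seated in its hole, and leave the other block and the bottles and beaker alone. Do not put it down or let go: you finish while still holding it there.

Things in the scene. Friction and masses are not known exactly. Their poses are not given: they have to be found in the camera images.
- heater: White two-block dry-bath heater, fixed, 200 (x) by 270 (y) by 90 mm high, sloping blue panel on its -x side. Origin: centre of underside. Two open wells at x +35, y -57.5 and +57.5 mm, each 68 (x) by 94 (y) mm, 40 mm deep. A block stands in each (which is where changes), with 2 mm of play per side, its top 4 mm proud.
- loaded_handle: Black T-handle, rigid on the block with vials. Origin: centre of the grip bar, 100 mm above the block's underside, 150 mm above the bench at the start; z up. Bar along y: 76 mm long, 14 mm thick (x), 16 mm high; an 8 mm rod runs 56 mm down to the block. The load hangs below the bar's middle (gripped elsewhere it tips). Vial tops are 37 mm below the bar's centre.
- loaded_block: Aluminium block with four amber, blue-capped vials in its corner holes; 64 mm (x) by 90 mm (y) by 44 mm high, loose in its well, about 0.6 kg with handle and vials (this varies). Origin at the centre of its underside, z up, axes as the handle's.
- spare_handle: The same handle on the other block, which is empty (no vials, six dark holes) and stays in its well: origin at the bar's centre, y along the bar, its top 158 mm above the bench.
- spare_block: The other block, empty, same size, loose in the other well; origin at the centre of its underside.
- vial1_center (a point): Centre (half-way up) of a loose vial: amber glass 18 mm in diameter, 55 mm tall with its 19 mm blue cap, standing in a 36 mm deep hole of the loaded block and 19 mm proud of its top.
- vial2_center (a point): Centre (half-way up) of a loose vial: amber glass 18 mm in diameter, 55 mm tall with its 19 mm blue cap, standing in a 36 mm deep hole of the loaded block and 19 mm proud of its top.
- vial3_center (a point): Centre (half-way up) of a loose vial: amber glass 18 mm in diameter, 55 mm tall with its 19 mm blue cap, standing in a 36 mm deep hole of the loaded block and 19 mm proud of its top.
- vial4_center (a point): Centre (half-way up) of a loose vial: amber glass 18 mm in diameter, 55 mm tall with its 19 mm blue cap, standing in a 36 mm deep hole of the loaded block and 19 mm proud of its top.
- pad: Heat-proof pad fixed to the bench, black with a grey rim, 200 by 200 mm, 8 mm thick; origin at the centre of its underside, z up. It lies to the left or to the right of the heater.
- beaker_center (a point): Centre of an empty glass beaker, 70 mm in diameter and 90 mm tall, standing beyond the work.
- wash_bottle_center (a point): Centre of a white wash bottle with a blue cap and spout, 68 mm in diameter, 215 mm tall (this point is 82 mm up), standing at the right.
- buffer_bottle_center (a point): Centre of a square red bottle with a white cap, 36 by 36 mm, 88 mm tall, standing at the left.
Things that resemble listed ones, but are neither listed nor needed, are in the scene too. What is shaped like the spare_block but pink is not meant.

How it is judged:
By the outcome, as a careful person would: the job done as asked, in the order asked, and still so for the second after the job is handed in, while the arm keeps its last pose, push and grip.
It also fails if it takes over 51 s, if anything falls off the work surface, if the arm or the gripper's body presses on something with over 40 N, if the wrist force passes 120 N, or if a joint passes its speed limit or range.

## Working session

There is one attempt and no reset: what is moved stays moved. The work goes in short steps, Python scripts to look and compute and a shell command to move; the robot and the scene stay as the last step left them, time stands still between calls to the robot, and variables do not carry over. Pictures are saved under pics/ and viewed, at most 10 in all, crops included, and the job is handed in when it is done.

```bash
mkdir -p pics; cat > h.py <<'E'
import numpy as np, cv2
from workcell import readout, imaging, manip
def save(c,fn,s=1): cv2.imwrite('pics/'+fn,cv2.resize(c['color'][:,:,::-1],None,fx=s,fy=s))
def cast(c,u,v,z):
    R=cv2.Rodrigues(np.array(c['rvec'],float))[0];t=np.array(c['tvec'],float).ravel()
    o=-R.T@t; d=R.T@np.array([(u-c['cx'])/c['fx'],(v-c['cy'])/c['fy'],1.])
    return o+d*(z-o[2])/d[2]
def proj(c,p):
    R=cv2.Rodrigues(np.array(c['rvec'],float))[0];q=R@np.array(p)+np.array(c['tvec'],float).ravel()
    return c['cx']+c['fx']*q[0]/q[2], c['cy']+c['fy']*q[1]/q[2]
E
python3 - <<'E'
from h import *
import pickle
a=imaging.camera('top');b=imaging.camera('scene')
pickle.dump((a,b),open('v.pkl','wb'))
save(a,'top.png',1.5);save(b,'scene.png',1.5)
o=readout.get_obs();print(o['clock'],o['position'],o['ee_rot'],o['grip_width'])
for c in(a,b):
    R=cv2.Rodrigues(np.array(c['rvec']))[0];print(-R.T@np.array(c['tvec']),R[2],c['fx'])
E
```

```text
0.1 [ 0.18028828 -0.59810695  0.24757757] [ 9.89304664e-01  1.45862474e-01 -1.27942532e-04 -6.36288505e-04] 0.9963451368846953
[ 0.44261118 -0.00619542  1.7100437 ] [ 0.07347004 -0.00253931 -0.99729419] 471.21812883904727
[ 1.34764441 -1.01631727  1.05833883] [-0.49313346  0.6425607  -0.58645984] 498.0889645059444
```

View pics/top.png

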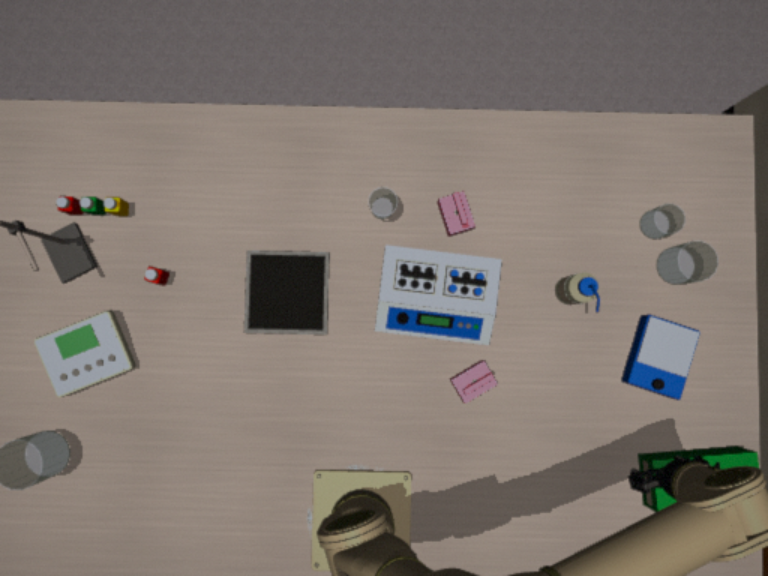

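View pics/scene.png

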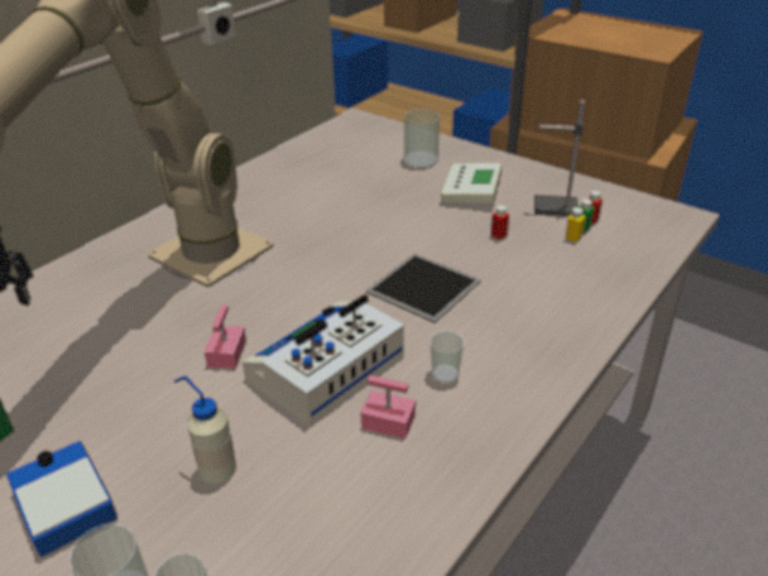

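The top view (1.5x) shows the pad at (287,292) and the heater at (438,295). What could be taken for the target handle: the bar among blue caps at (467,283), the bare spare bar at (416,277), and the pink blocks at (457,213) and (473,381). I choose (467,283), because it has the blue-capped vials. Next I measure it and check a close crop.

```bash
cat > m.py <<'E'
from h import *
import pickle
a,b=pickle.load(open('v.pkl','rb'))
im=a['color'];hsv=cv2.cvtColor(im,cv2.COLOR_RGB2HSV)
crop=im[155:240,240:345][:,:,::-1];cv2.imwrite('pics/crop.png',cv2.resize(crop,None,fx=7,fy=7,interpolation=cv2.INTER_CUBIC))
def blobs(c,m,x0,y0,x1,y1,mn,z,name):
    k=np.zeros_like(m);k[y0:y1,x0:x1]=m[y0:y1,x0:x1]
    n,_,s,ce=cv2.connectedComponentsWithStats(k)
    cs,_=cv2.findContours(k,cv2.RETR_EXTERNAL,cv2.CHAIN_APPROX_NONE)
    for c_ in cs:
        if cv2.contourArea(c_)<mn: continue
        r=cv2.minAreaRect(c_);bx=cv2.boxPoints(r)
        w=np.array([cast(c,*p,z)[:2] for p in bx]);print(name,np.round(r[0],1),np.round(r[1],1),'ctr',w.mean(0).round(4),'edges',(w[1]-w[0]).round(4),(w[2]-w[1]).round(4))
blue=cv2.inRange(hsv,(100,120,60),(125,255,255))
blobs(a,blue,293,172,330,202,5,.113,'cap')
blobs(a,blue,250,200,340,232,50,.07,'panel')
dark=cv2.inRange(hsv,(0,0,0),(180,255,75))
blobs(a,dark,160,160,222,226,200,.008,'pad')
white=cv2.inRange(hsv,(0,0,150),(180,50,255))
blobs(a,white,245,155,340,235,200,.09,'heater')
bl=cv2.inRange(hsv,(0,0,0),(180,255,60))
blobs(a,bl,293,172,330,202,8,.158,'bar')
blobs(a,bl,258,168,294,202,8,.158,'sparebar')
E
python3 m.py
```

```text
cap [318. 194.] [4. 4.] ctr [ 0.539  -0.2532] edges [ 0.0003 -0.0136] [-0.0136 -0.0001]
cap [301.5 191.5] [4.2 4.2] ctr [ 0.5464 -0.1971] edges [ 0.0104 -0.0101] [-0.01   -0.0103]
cap [319.5 184. ] [4. 5.] ctr [ 0.5732 -0.258 ] edges [ 0.0003 -0.017 ] [-0.0136 -0.0001]
cap [303. 182.] [4.2 4.2] ctr [ 0.5789 -0.2018] edges [ 0.0104 -0.0101] [-0.01   -0.0103]
panel [289.3 215.1] [62.9 14.3] ctr [ 0.4662 -0.1606] edges [ 0.0493 -0.0053] [-0.0229 -0.2175]
pad [190.6 194.4] [50.  49.9] ctr [0.535  0.1912] edges [0.1805 0.0009] [-0.0013 -0.1814]
heater [292.  194.5] [94. 79.] ctr [ 0.5378 -0.1672] edges [0.2723 0.0053] [ 0.0065 -0.3258]
bar [309.5 193. ] [4. 3.] ctr [ 0.539  -0.2182] edges [ 0.0002 -0.0099] [-0.0132 -0.0001]
bar [312.5 185. ] [21.  8.] ctr [ 0.5657 -0.2278] edges [0.0265 0.0003] [ 0.0014 -0.0695]
sparebar [284.5 190. ] [4. 3.] ctr [ 0.5474 -0.1355] edges [ 0.0002 -0.0099] [-0.0132 -0.0002]
sparebar [276.5 189. ] [4. 3.] ctr [ 0.5501 -0.109 ] edges [ 0.0002 -0.0099] [-0.0132 -0.0002]
sparebar [267.5 188. ] [4. 3.] ctr [ 0.5529 -0.0792] edges [ 0.0002 -0.0099] [-0.0132 -0.0002]
sparebar [278.1 180.7] [22.7  7.3] ctr [ 0.5776 -0.1139] edges [ 0.0241 -0.0024] [-0.0073 -0.0746]
```

View pics/crop.png

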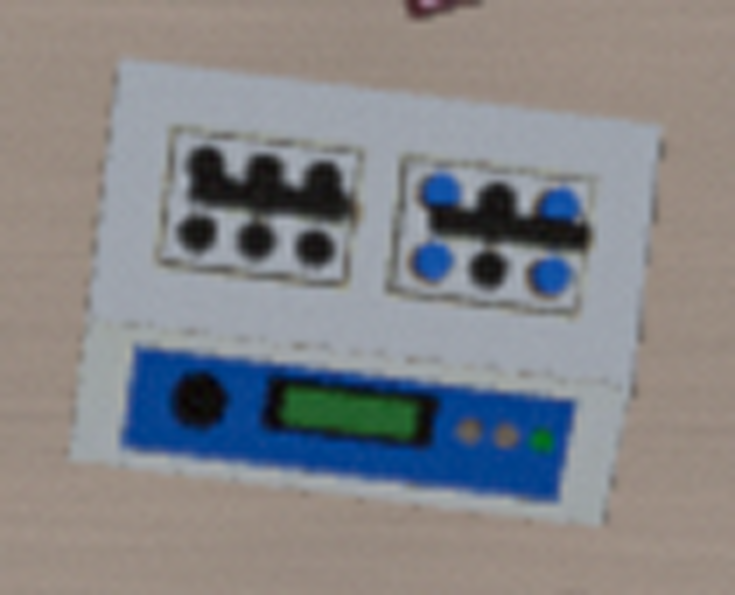

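The crop confirms it: the right-hand block has four blue caps, and its bar runs from crop (430,218) to (590,235), with yaw about -7°. The left block is bare. Next I work out the approach.

```bash
cat >> h.py <<'E'
from scipy.spatial.transform import Rotation as Ro
def go(p,yaw=None):
    o=readout.get_obs();R=Ro.from_quat(o['ee_rot']).as_matrix()
    d=R.T@(np.array(p)-o['position'])
    ty=np.arctan2(R[1,1],R[0,1]);t=None
    if yaw is not None: t=-np.degrees((yaw-ty+np.pi)%(2*np.pi)-np.pi) # tool z is down
    print('t',round(o['clock'],2),'pos',np.round(o['position'],4),'rows',np.round(d/.4,4),'turn frac',None if t is None else round(t/60,4),'tilt',np.degrees(np.arccos(-R[2,2])).round(2))
E
python3 - <<'E'
from h import *
import pickle
a,b=pickle.load(open('v.pkl','rb'))
f=lambda x,y:((x+.5)/7-.5+240,(y+.5)/7-.5+155)
e1=cast(a,*f(430,218),.158);e2=cast(a,*f(590,235),.158);print(e1,e2,(e1+e2)/2,np.degrees(np.arctan2(*(e1-e2)[:2])))
print('pad',cast(a,191,194.3,.008))
# scene-view bar: dark pixels near caps
p=(0.561,-0.228,.15);print(proj(b,p),proj(a,p))
go((0.561,-0.228,.25),np.radians(-7))
E
```

```text
[ 0.56261279 -0.18982345  0.158     ] [ 0.5560521  -0.26544849  0.158     ] [ 0.55933245 -0.22763597  0.158     ] 4.958159118633189
pad [0.53525882 0.18991838 0.008     ]
(np.float64(207.56041780017128), np.float64(221.93940036974874)) (np.float64(312.19649920947666), np.float64(186.60384271504668))
t 0.1 pos [ 0.1803 -0.5981  0.2476] rows [ 1.1783 -0.6112 -0.0053] turn frac -1.1038 tilt 0.07
```

```bash
python3 -m crank '[[0.09,-0.045,0,-0.1],[0.18,-0.09,0,-0.2],[0.27,-0.14,0,-0.3],[0.35,-0.18,0,-0.4],[0.43,-0.22,0,-0.5]]' 1 40; python3 -c "
from h import *
go((0.560,-0.228,.25),np.radians(-7))"
```

```text
clock: 0.52
position: [0.3208, -0.4627, 0.2481]
ee_rot: [0.917, 0.4, -0.0, -0.0]
ft_force: [0.3, 0.4, 0.6]
grip_width: 0.999
grasp_force: 0.0
t 0.52 pos [ 0.3208 -0.4627  0.2481] rows [ 0.837   0.0385 -0.0047] turn frac -0.5984 tilt 0.02
```

```bash
python3 -m crank '[[0.09,0,0,-0.1],[0.18,0.01,0,-0.2],[0.27,0.02,0,-0.3],[0.35,0.03,0,-0.4],[0.42,0.03,0,-0.45]]'; python3 -m crank '[[0.08,-0.09,0,0],[0.08,-0.09,0,0],[0.08,-0.09,0,0],[0.08,-0.09,0,0]]'; python3 -c "
from h import *
go((0.560,-0.228,.25),np.radians(-7))"
```

```text
clock: 0.93
position: [0.4452, -0.3484, 0.2481]
ee_rot: [0.798, 0.603, 0.0, -0.0]
ft_force: [0.5, 0.2, -0.2]
grip_width: 1.003
grasp_force: 0.0
clock: 1.27
position: [0.4176, -0.3099, 0.2486]
ee_rot: [0.8, 0.6, -0.0, 0.0]
ft_force: [-0.4, -0.6, 0.9]
grip_width: 0.999
grasp_force: 0.0
t 1.27 pos [ 0.4176 -0.3099  0.2486] rows [ 0.2961  0.2845 -0.0037] turn frac -0.1541 tilt 0.06
```

```bash
python3 -m crank '[[0.07,0.07,0,-0.08],[0.14,0.14,0,-0.154],[0.21,0.2,0,-0.154],[0.27,0.26,0,-0.154],[0.296,0.284,0,-0.154]]'; python3 -m crank '[[0,0,0,0],[0,0,0,0],[0,0,0,0]]'; python3 -c "
from h import *
import pickle
go((0.560,-0.228,.25),np.radians(-7))
c=imaging.camera('wrist');pickle.dump(c,open('w.pkl','wb'));save(c,'w1.png',1.5)
R=cv2.Rodrigues(np.array(c['rvec']))[0];print(-R.T@np.array(c['tvec']),R[2],c['fx'],c['cx'],c['cy'])
def pf(p):
    q=R@np.array(p)+np.array(c['tvec']).ravel();r=np.hypot(q[0],q[1]);th=np.arctan2(r,q[2]);return ((np.array([c['cx'],c['cy']])+c['fx']*th*q[:2]/r)*1.5).round(1)
y=np.radians(-7);d=np.array([-np.sin(y),np.cos(y),0])*.038
for s in(-1,0,1):print(pf(np.array([.56,-.228,.158])+s*d))
"
```

```text
clock: 1.68
position: [0.5634, -0.2252, 0.2481]
ee_rot: [0.748, 0.664, 0.001, -0.0]
ft_force: [0.1, -0.2, 0.5]
grip_width: 0.999
grasp_force: 0.0
clock: 1.93
position: [0.5592, -0.2295, 0.2482]
ee_rot: [0.75, 0.662, -0.0, 0.0]
ft_force: [0.2, 0.7, -0.1]
grip_width: 1.005
grasp_force: 0.0
t 1.93 pos [ 0.5592 -0.2295  0.2482] rows [ 0.004   0.0015 -0.0046] turn frac -0.002 tilt 0.06
[ 0.5692275  -0.14450556  0.37306393] [-0.04154388 -0.32432624 -0.94503259] 297.3186396354542 254.95855583051303 192.14832212748513
[385.1 369.8]
[385.2 305.7]
[385.2 233.6]
```

View pics/w1.png

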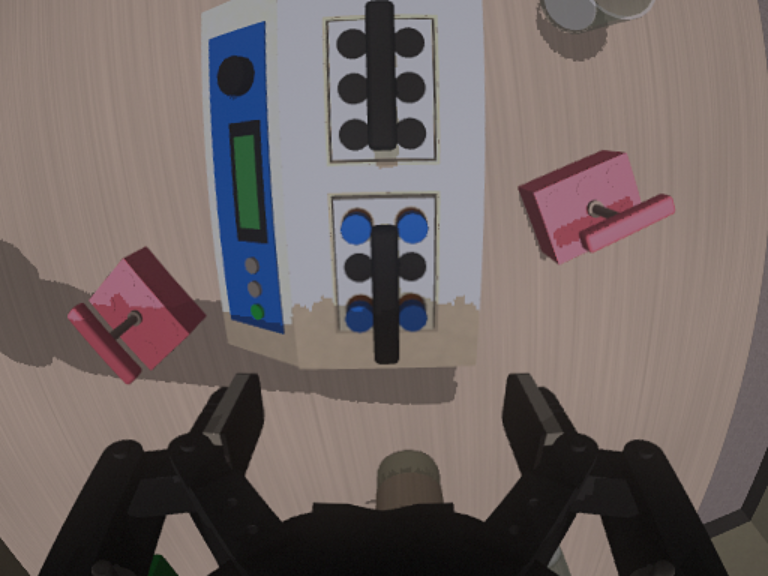

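The wrist view shows the loaded bar centred at u≈386, from v≈226 to 363. It is aligned with the tool, but its ends sit a few mm toward +y of my estimate. I refine that with a mask.

```bash
cat > wf.py <<'E'
from h import *
import pickle,sys
c=pickle.load(open('w.pkl','rb'))
R=cv2.Rodrigues(np.array(c['rvec']))[0];o=-R.T@np.array(c['tvec']).ravel()
def wc(u,v,z):
    x=np.array([u-c['cx'],v-c['cy']]);r=np.hypot(*x);th=r/c['fx'];d=R.T@np.append(np.sin(th)*x/r,np.cos(th));return (o+d*(z-o[2])/d[2]).round(4)
g=cv2.cvtColor(c['color'],cv2.COLOR_RGB2GRAY)
k=(g<60)[:,254:261].mean(1)>.6
v=np.where(k[145:248])[0]+145;v0,v1=v.min()-.5,v.max()+.5
print(v0,v1)
for vv in (158,170,185,200,215,230,238):
    h=np.where(g[vv,235:280]<60)[0]+235;print(vv,h.min(),h.max())
print('far top',wc(257.5,v1,.158),'near top',wc(256.5,v0,.158),'near bottom',wc(256.5,v0,.142))
import itertools
hsv=cv2.cvtColor(c['color'],cv2.COLOR_RGB2HSV);m=cv2.inRange(hsv,(100,120,60),(125,255,255));m[:, :215]=0;m[:,300:]=0;m[:130]=0;m[230:]=0
for q in cv2.findContours(m,0,1)[0]:
    if cv2.contourArea(q)>40:
        (x,y),r=cv2.minEnclosingCircle(q);print('cap',x,y,r,wc(x,y,.113))
E
python3 wf.py
```

```text
149.5 242.5
158 248 264
170 235 279
185 235 278
200 235 279
215 235 279
230 250 265
238 250 265
far top [ 0.5564 -0.262   0.158 ] near top [ 0.565  -0.1856  0.158 ] near bottom [ 0.5647 -0.1886  0.142 ]
cap 274.6290283203125 211.27420043945312 9.399140357971191 [ 0.574  -0.2551  0.113 ]
cap 239.5 210.5 10.12432861328125 [ 0.541  -0.2502  0.113 ]
cap 237.0 152.0 10.295730590820312 [ 0.5466 -0.1942  0.113 ]
cap 274.452392578125 151.3095245361328 10.319539070129395 [ 0.5798 -0.1977  0.113 ]
```

```bash
python3 -c "
from h import *
go((0.5605,-0.2252,.148),np.radians(-6.6))"
```

```text
t 1.98 pos [ 0.559  -0.2296  0.2483] rows [0.0115 0.0024 0.2508] turn frac -0.009 tilt 0.06
```

```bash
python3 -m crank '[[0.0115,0.0025,0.05,-0.009],[0.0115,0.0025,0.1,-0.009],[0.0115,0.0025,0.15,-0.009],[0.0115,0.0025,0.2,-0.009],[0.0115,0.0025,0.23,-0.009]]'; python3 -m crank '[[0,0,0.01,0],[0,0,0.0205,0],[0,0,0.0205,0],[0,0,0.0205,0]]'; python3 -c "
from h import *
import pickle
go((0.5605,-0.2252,.148),np.radians(-6.6))
c=imaging.camera('wrist');pickle.dump(c,open('w.pkl','wb'));save(c,'w2.png',1.5)"
```

```text
clock: 2.4
position: [0.5598, -0.2246, 0.1545]
ee_rot: [0.747, 0.665, -0.001, -0.001]
ft_force: [0.1, 1.0, 0.3]
grip_width: 1.0
grasp_force: 0.0
clock: 2.73
position: [0.5619, -0.2235, 0.1491]
ee_rot: [0.746, 0.666, 0.0, 0.001]
ft_force: [-0.3, 0.0, -0.3]
grip_width: 1.0
grasp_force: 0.0
t 2.73 pos [ 0.5619 -0.2235  0.1491] rows [-0.0047 -0.0031  0.0027] turn frac 0.0023 tilt 0.08
```

View pics/w2.png

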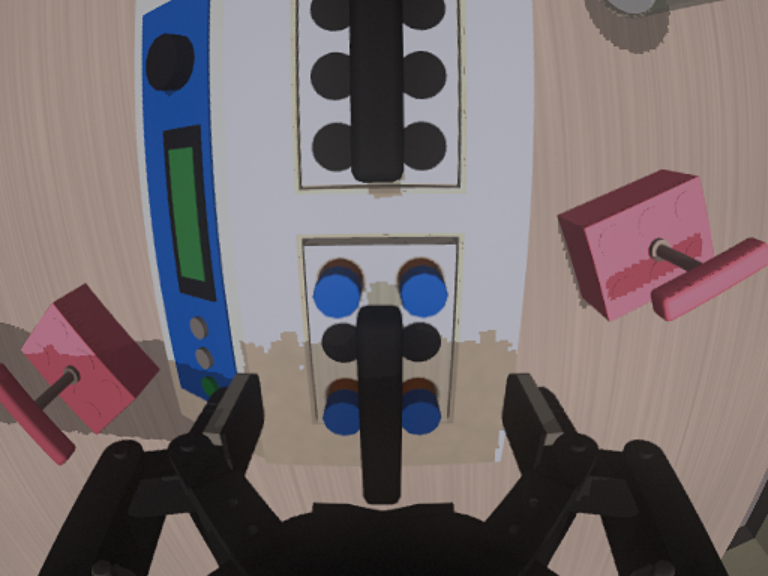

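The bar lies centred between the open pads (bar u≈380, pads' midline u≈383) and spans v≈306 to 503. Next I check the grasp's offset along the bar.

```bash
cat > w3.py <<'E'
import io,contextlib
with contextlib.redirect_stdout(io.StringIO()):
    from wf import *
f=wc(381/1.5,503/1.5,.158);n=wc(380/1.5,306/1.5,.158);n2=wc(380/1.5,306/1.5,.142)
print(f,n,n2,(f+n)/2,(f+n2)/2, 'len',np.linalg.norm((f-n)[:2]),np.linalg.norm((f-n2)[:2]))
ob=readout.get_obs();print(ob['position'],Ro.from_quat(ob['ee_rot']).as_matrix()[:,:2].round(3).tolist())
E
python3 w3.py
```

```text
Traceback (most recent call last):
  File "w3.py", line 3, in <module>
    from wf import *
  File "wf.py", line 12, in <module>
    h=np.where(g[vv,235:280]<60)[0]+235;print(vv,h.min(),h.max())
                                                 ~~~~~^^
ValueError: zero-size array to reduction operation minimum which has no identity
```

```bash
sed -i '8,$d' wf.py; python3 w3.py
```

```text
[ 0.5566 -0.2605  0.158 ] [ 0.5651 -0.1834  0.158 ] [ 0.5643 -0.1896  0.142 ] [ 0.56085 -0.22195  0.158  ] [ 0.56045 -0.22505  0.15   ] len 0.07756713221461782 0.07131689841825711
[ 0.56206692 -0.22341782  0.14922498] [[0.112, 0.994], [0.994, -0.112], [-0.001, 0.002]]
```

```bash
python3 -m crank '[[0,-0.003,0.002,0],[0,-0.003,0.002,0],[0,-0.003,0.002,0],[0,-0.003,0.002,0],[0,-0.003,0.002,0]]' -1 90;python3 -m crank '[[0,0,0,0],[0,0,0,0],[0,0,0,0],[0,0,0,0],[0,0,0,0]]'; python3 -m crank '[[0,0,0,0],[0,0,0,0],[0,0,0,0]]'
```

```text
clock: 3.2
position: [0.5604, -0.223, 0.1474]
ee_rot: [0.746, 0.666, -0.0, 0.0]
ft_force: [-0.5, -0.5, -0.1]
grip_width: 0.301
grasp_force: 0.0
clock: 3.62
position: [0.5607, -0.2231, 0.1476]
ee_rot: [0.746, 0.666, 0.0, 0.0]
ft_force: [2.4, -0.3, 1.0]
grip_width: 0.146
grasp_force: 88.4
clock: 3.87
position: [0.5606, -0.2231, 0.1475]
ee_rot: [0.746, 0.666, 0.0, 0.0]
ft_force: [3.4, -1.1, 2.3]
grip_width: 0.147
grasp_force: 88.5
```

Gripped at about 13 mm, with little side force. I lift a little first, then check.

```bash
python3 -m crank '[[0,0,-0.005,0],[0,0,-0.011,0],[0,0,-0.018,0],[0,0,-0.025,0],[0,0,-0.032,0]]';python3 -m crank '[[0,0,0,0],[0,0,0,0],[0,0,0,0]]'; python3 -c "
from h import *
o=readout.get_obs();print(o['torque'],o['ft_force'])
save(imaging.camera('wrist'),'w4.png',1.5)"
```

```text
clock: 4.28
position: [0.5598, -0.2229, 0.1599]
ee_rot: [0.746, 0.666, -0.0, -0.001]
ft_force: [-0.2, -0.9, -6.5]
grip_width: 0.14
grasp_force: 87.9
clock: 4.53
position: [0.5602, -0.223, 0.16]
ee_rot: [0.746, 0.666, -0.0, -0.0]
ft_force: [0.0, -0.2, -6.8]
grip_width: 0.15
grasp_force: 87.9
[0.02135022 0.05511092 0.05824345] [ 0.04355563 -0.15995206 -6.80863072]
```

View pics/w4.png

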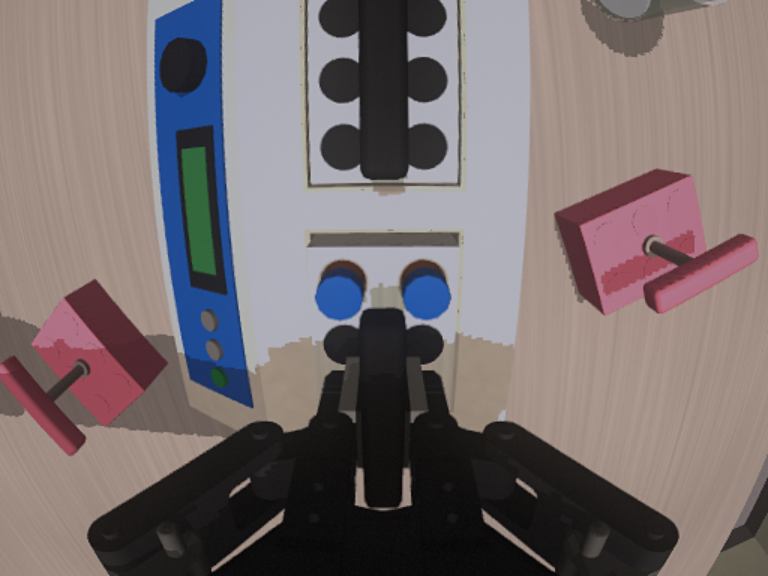

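Full weight (6.8 N) is on the gripper with almost no moment. I continue straight up, high enough for the block to clear the spare handle.

```bash
python3 -m crank '[[0,0,-0.008,0],[0,0,-0.02,0],[0,0,-0.036,0],[0,0,-0.054,0],[0,0,-0.072,0]]';python3 -m crank '[[0,0,-0.018,0],[0,0,-0.036,0],[0,0,-0.054,0],[0,0,-0.072,0],[0,0,-0.09,0]]';python3 -m crank '[[0,0,-0.018,0],[0,0,-0.036,0],[0,0,-0.054,0],[0,0,-0.072,0],[0,0,-0.09,0]]';python3 -m crank '[[0,0,-0.018,0],[0,0,-0.036,0],[0,0,-0.054,0],[0,0,-0.072,0],[0,0,-0.09,0]]';python3 -m crank '[[0,0,-0.016,0],[0,0,-0.026,0],[0,0,-0.032,0],[0,0,-0.034,0],[0,0,-0.034,0]]';python3 -c "
from h import *
o=readout.get_obs();print(o['torque'],o['ft_force'])
go((0.535,.1905,.31),0)"
```

```text
clock: 5.0
position: [0.5606, -0.223, 0.19]
ee_rot: [0.746, 0.666, 0.0, 0.0]
ft_force: [0.4, -0.1, -6.6]
grip_width: 0.154
grasp_force: 87.9
clock: 5.42
position: [0.5604, -0.223, 0.2257]
ee_rot: [0.746, 0.666, -0.0, 0.0]
ft_force: [-0.3, -0.6, -6.4]
grip_width: 0.147
grasp_force: 87.9
clock: 5.83
position: [0.5604, -0.223, 0.2617]
ee_rot: [0.746, 0.666, -0.0, 0.0]
ft_force: [0.2, -0.1, -5.5]
grip_width: 0.149
grasp_force: 87.9
clock: 6.25
position: [0.5604, -0.223, 0.2977]
ee_rot: [0.746, 0.666, -0.0, 0.0]
ft_force: [-0.3, 0.9, -6.5]
grip_width: 0.141
grasp_force: 87.9
clock: 6.67
position: [0.5604, -0.223, 0.3105]
ee_rot: [0.746, 0.666, -0.0, -0.0]
ft_force: [0.1, 0.2, -7.2]
grip_width: 0.144
grasp_force: 88.0
[0.03269485 0.02513005 0.0045544 ] [ 0.10313882  0.16045633 -7.20464267]
t 6.67 pos [ 0.5604 -0.223   0.3105] rows [ 1.0201 -0.179   0.0011] turn frac -0.1074 tilt 0.0
```

```bash
python3 -m crank '[[0.006,-0.001,0,0],[0.02,-0.0035,0,0],[0.042,-0.0075,0,0],[0.072,-0.0125,0,0],[0.108,-0.019,0,0]]'
python3 -m crank '[[0.04,-0.007,0,0],[0.08,-0.014,0,0],[0.12,-0.021,0,0],[0.16,-0.028,0,0],[0.2,-0.035,0,0]]'
python3 -m crank '[[0.04,-0.007,0,0],[0.08,-0.014,0,0],[0.12,-0.021,0,0],[0.16,-0.028,0,0],[0.2,-0.035,0,0]]'
python3 -c "
from h import *
o=readout.get_obs();print(o['torque'],o['ft_force'])
go((0.535,.1905,.31))"
```

```text
clock: 7.08
position: [0.5575, -0.178, 0.3104]
ee_rot: [0.746, 0.666, -0.0, -0.0]
ft_force: [0.7, -0.2, -6.7]
grip_width: 0.146
grasp_force: 87.9
clock: 7.5
position: [0.5524, -0.0954, 0.3107]
ee_rot: [0.745, 0.667, 0.0, 0.0]
ft_force: [0.2, 0.2, -5.9]
grip_width: 0.147
grasp_force: 88.0
clock: 7.92
position: [0.5472, -0.0144, 0.3107]
ee_rot: [0.745, 0.667, 0.0, 0.0]
ft_force: [-0.5, -0.1, -6.6]
grip_width: 0.146
grasp_force: 88.0
[ 0.01372288  0.02757604 -0.01765612] [-0.49437417 -0.07263814 -6.57077911]
t 7.92 pos [ 0.5472 -0.0144  0.3107] rows [ 0.5058 -0.087   0.0017] turn frac None tilt 0.02
```

```bash

python3 -m crank '[[0.04,-0.007,0,0],[0.08,-0.014,0,0],[0.12,-0.021,0,0],[0.16,-0.028,0,0],[0.2,-0.035,0,0]]'
python3 -m crank '[[0.04,-0.007,0,0],[0.08,-0.014,0,0],[0.12,-0.021,0,0],[0.16,-0.028,0,0],[0.2,-0.035,0,0]]'
python3 -m crank '[[0.034,-0.006,0,0],[0.062,-0.011,0,0],[0.082,-0.0145,0,0],[0.094,-0.0165,0,0],[0.1,-0.0175,0,0]]'
python3 -m crank '[[0,0,0,0],[0,0,0,0],[0,0,0,0],[0,0,0,0]]'
python3 -c "
from h import *
go((0.535,.1905,.23))
a=imaging.camera('top');b=imaging.camera('scene')
A=cv2.resize(a['color'][120:260,150:350],None,fx=3,fy=3);B=cv2.resize(b['color'][60:300,120:400],None,fx=2,fy=2)
cv2.imwrite('pics/p1.png',A[:,:,::-1]);cv2.imwrite('pics/p2.png',B[:,:,::-1])"
```

```text
clock: 8.33
position: [0.542, 0.0665, 0.3107]
ee_rot: [0.745, 0.667, 0.0, 0.0]
ft_force: [0.4, 0.3, -6.4]
grip_width: 0.145
grasp_force: 88.0
clock: 8.75
position: [0.5368, 0.1475, 0.3108]
ee_rot: [0.745, 0.667, 0.0, 0.0]
ft_force: [-0.1, 0.4, -6.1]
grip_width: 0.149
grasp_force: 88.0
clock: 9.17
position: [0.5352, 0.1864, 0.3105]
ee_rot: [0.745, 0.667, -0.0, 0.0]
ft_force: [0.3, -0.1, -6.8]
grip_width: 0.147
grasp_force: 87.9
clock: 9.5
position: [0.5357, 0.1848, 0.3105]
ee_rot: [0.746, 0.666, -0.0, 0.0]
ft_force: [0.2, 0.5, -6.8]
grip_width: 0.151
grasp_force: 87.9
t 9.5 pos [0.5357 0.1848 0.3105] rows [ 0.014  -0.0034  0.2012] turn frac None tilt 0.02
```

View pics/p2.png

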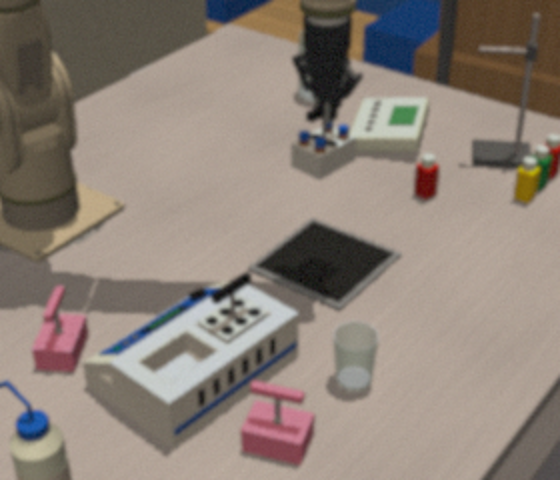

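The scene view shows the block level over the pad at about (322,150), with four caps seated, an empty well, and the spare block in place. One small centring correction remains before I let it settle.

```bash

python3 -m crank '[[0.003,0,0,0],[0.008,-0.002,0,0],[0.013,-0.003,0,0],[0.016,-0.003,0,0],[0.016,-0.003,0,0]]'
python3 -m crank '[[0,0,0,0],[0,0,0,0],[0,0,0,0],[0,0,0,0],[0,0,0,0]]'
python3 -m crank '[[0,0,0,0],[0,0,0,0],[0,0,0,0],[0,0,0,0],[0,0,0,0]]'
python3 -c "
from h import *
import pickle
go((0.535,.1905,.31))
o=readout.get_obs();print(o['torque'],np.abs(o['joint_velocities']).max())
c=imaging.camera('wrist');save(c,'w5.png',1.5)"
```

```text
clock: 10.02
position: [0.5349, 0.1926, 0.3105]
ee_rot: [0.745, 0.667, 0.0, -0.0]
ft_force: [-0.5, -0.2, -6.1]
grip_width: 0.148
grasp_force: 87.9
clock: 10.43
position: [0.535, 0.192, 0.3105]
ee_rot: [0.746, 0.666, -0.0, 0.0]
ft_force: [0.6, 1.0, -6.8]
grip_width: 0.148
grasp_force: 87.9
clock: 10.85
position: [0.535, 0.1921, 0.3105]
ee_rot: [0.746, 0.666, -0.0, 0.0]
ft_force: [0.2, -0.1, -6.6]
grip_width: 0.147
grasp_force: 87.9
t 10.85 pos [0.535  0.1921 0.3105] rows [-0.0039  0.0004  0.0012] turn frac None tilt 0.0
[-0.00810099 -0.02362179 -0.06844969] 0.0014403021146042851
```

View pics/w5.png

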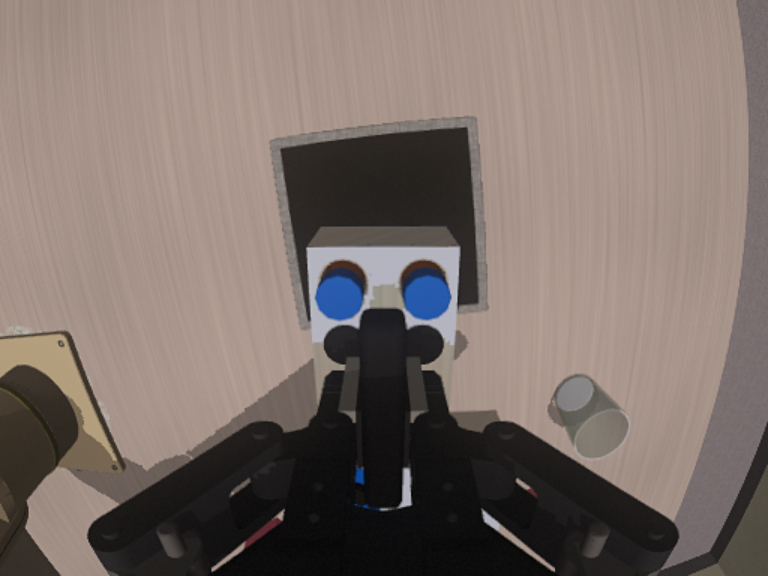

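The wrist view shows the block with its vials seated. The pad's corners are at (273,142), (477,118), (487,310) and (302,328). I check the pad centre from these.

```bash
python3 -c "
from h import *
import pickle
c=imaging.camera('wrist');pickle.dump(c,open('w.pkl','wb'))
from wf import wc
P=np.array([wc(u/1.5,v/1.5,.008) for u,v in [(273,142),(477,118),(487,310),(302,328)]]);print(P,P.mean(0),readout.get_obs()['position'])"
```

```text
[[0.4394 0.2898 0.008 ]
 [0.6356 0.2905 0.008 ]
 [0.6338 0.0942 0.008 ]
 [0.4374 0.0957 0.008 ]] [0.53655 0.19255 0.008  ] [0.53502105 0.19205709 0.31049325]
```

Centred to within 2 mm, level, still, and with about 20 cm of clearance.

```bash
python3 -c "
from workcell import manip;print(manip.hand_in())"
```

```text
the job is handed in; nothing more can be done
None
```

I lifted the block with the blue-capped vials straight out of the heater and handed the job in with the arm still holding it level over the pad, about 2 mm off the middle by camera and about 20 cm up, vials seated, at about 11 s; no verdict came back.

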